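Locate a casting in the fixture against two dowels and the end stop

TASK

Take the aluminium casting out of the grey tray, lay it flat on the dark steel fixture and slide it home: long side with the blue stripe against both dowels, brass-bush end against the end stop. Press it firmly against all three at the same time for a moment (about 5 N on each is plenty, and never more than 20 N on any of them), then let go and leave it there touching all three. Leave everything else in the tray and on the bench where it is.

Things in the scene. Friction and masses are not known exactly. Their poses are not given: they have to be found in the camera images.
- casting: aluminium casting: flat base 140 x 80 x 18 mm (its x, y, z) with a plain round boss, 30 mm diameter, from 18 to 60 mm above the underside. Origin: centre of the base's underside, z up. Its +y long side goes against the dowels, its +x end against the end stop. Mass 0.37 to 0.65 kg; friction coefficient 0.4 to 0.8 on everything, so it drags on fixture and dowels and stays where it is left.
- casting_boss (a point): middle of the top of the casting's round boss (30 mm diameter, 42 mm tall above the base), at (-15, 0, 60) mm in the casting: 15 mm off its centre, away from the end that goes to the stop. The boss is the place to grip it and to push it; pushed hard so high up, the casting tips unless it is also held down.
- casting_bush (a point): on top of the casting, at (57, 27, 18) mm in its frame: the middle of a flat brass bush (ring with dark hole, 16 mm, not proud) that marks the corner between the +y side and the +x end; a blue painted stripe runs along the +y side beside it. This corner ends up in the corner between dowel_b and the end stop.
- fixture: dark steel fixture base plate 240 x 170 x 20 mm (its x, y, z), immovable. Origin: centre of its underside; flat top 20 mm above. The dowels stand on its +y side, the end stop at its +x end. The casting belongs on it with x and y axes along the fixture's, on the -y side of the dowels and the -x side of the stop; its middle line is then 5 mm to -y of the fixture's.
- dowel_a: bright steel dowel pin, 10 mm diameter, round nose, 18 mm tall (as the casting is thick) above the fixture's top, rigid. Origin on its axis at the fixture's top face, at (-47, +40, 20) mm in the fixture. The casting's edge touches it when its axis is 45 mm from the casting's middle line.
- dowel_b: the second, equal dowel pin, nearer the end stop: origin at (+47, +40, 20) mm in the fixture.
- end_stop: red block 30 x 36 x 18 mm on the fixture, rigid, with a round-ended steel button (12 mm diameter, 11.5 mm above the fixture's top) pointing to the fixture's -x. Origin: the button's tip (contact point) projected down to the fixture's top face; axes as the fixture's. It lies 63 to 81 mm to +x and 5 mm to -y of the fixture's middle.
- tray: grey plastic tray 300 x 360 mm, walls 22 mm high, 5 mm thick, floor 5 mm thick; origin centre of its underside. It does not move. The casting starts lying flat in it.
- spring: black valve spring standing upright, 33 mm diameter, 45 mm tall; origin: centre of its underside. Lies in the tray, not to be moved.
- retainer: dark steel spring retainer, a stepped disc 32 mm across, 12 mm tall; origin: centre of its underside. Lies in the tray, not to be moved.
- shim_dark: dark steel shim ring, 44 mm outside, 22 mm inside, 4 mm thick; origin: centre of its underside. Lies in the tray, not to be moved.
- shim_bright: bright steel shim ring, 44 mm outside, 22 mm inside, 4 mm thick; origin: centre of its underside. Lies in the tray, not to be moved.
- dish: white ceramic dish, 64 mm across, 16 mm tall; origin: centre of its underside. Lies in the tray, not to be moved.
- caliper: steel slide caliper, 200 mm long, 7 mm thick, lying on the bench; origin under the middle of its beam. Not to be moved.
There are look-alikes about, which are no part of the job. Leave any brown or purple look-alike of the casting alone.

How it is judged:
On the way:
1. the casting, flat on the fixture, is pressed with more than 1.5 N against dowel_a, dowel_b and the end stop all at once for 0.2 s (contact force between casting and dowel_a above 1.5 N and contact force between casting and dowel_b above 1.5 N and contact force between casting and end_stop above 1.5 N and y of dowel_a in the frame of casting between 0.043 and 0.0465 m and y of dowel_b in the frame of casting between 0.043 and 0.0465 m and x of end_stop in the frame of casting between 0.068 and 0.0715 m and z of casting in the frame of fixture between 0.018 and 0.0215 m and angle between casting's own z axis and vertical below 0.03 rad), for 0.2 s.
At the end, for the whole second after the job is handed in: The casting lies flat on the fixture at rest, its blue-striped long side within 1.5 mm of both dowels and its bush end within 1.5 mm of the end stop's button, released (y of dowel_a in the frame of casting between 0.043 and 0.0465 m and y of dowel_b in the frame of casting between 0.043 and 0.0465 m and x of end_stop in the frame of casting between 0.068 and 0.0715 m and z of casting in the frame of fixture between 0.018 and 0.0215 m and angle between casting's own z axis and vertical below 0.03 rad and linear speed of casting below 0.01 m/s and angular speed of casting below 0.1 rad/s); the robot touches nothing.
It fails at once if a dowel or the end stop is loaded with more than 25 N (contact force between casting and dowel_a above 25 N or contact force between casting and dowel_b above 25 N or contact force between casting and end_stop above 25 N).
It fails at once if something else in the tray or the caliper is moved by more than 15 mm (distance of any of spring, retainer, shim_dark, shim_bright, dish, caliper from where it was at the start of the episode above 0.015 m).
It also fails if it takes over 72 s, if anything falls off the work surface, if the arm or the gripper's body presses on something with over 40 N, if the wrist force passes 120 N, or if a joint passes its speed limit or range.

ROBOT

A 7-joint arm with a two-finger parallel gripper is mounted at the origin on the work surface. World frame = base frame: x ahead of the robot, y to its left, z up, the work surface at z = 0. Lengths are in m, angles in rad, forces in N, time in s.
With the tool pointing down it reaches from about 0.425 to 0.875 m from the base axis. Payload 4.7 kg.
Tool frame: the origin (TCP) lies midway between the tips of the shut fingers; the grasp point (between the pads) lies 19 mm behind it; z points along the fingers, x is the direction in which the jaws open and shut, and the axes are right-handed (so a half turn about z gives the same grasp; the last joint's range is limited). The gripper opens to 87 mm and grips with 3 to 60 N. Pads are 19 mm wide; open, the fingers measure 117 mm over their backs; the gripper's body (75 mm by 190 mm) begins 51 mm behind the grasp point.
Start: joints at [1.118, 0.321, -0.07, 1.45, 0.023, 1.371, -0.057], TCP at [0.293, -0.58, 0.223] pointing down, gripper open.
Joint ranges: [-2.86, 2.86], [-0.3, 2.09], [-1.38, 1.24], [0.06, 2.45], [-1.56, 4.7], [0.09, 2.05], [-2.69, 2.69]. Speed limits (rad/s): [2.57, 2.57, 3.14, 3.14, 3.14, 3.14, 3.14].

INTERFACE

Orientations are given as a rotation vector (axis times angle).
In Python, from bench import get_state, eyes, ticket gives the robot as it stands.
- The arm moves only by the tool carry_out, never from a script. Its argument "motion" is a list of rows, each a list of 2 entries, a list of its own where there are three numbers: the shift along the world's x, y, z in m, then the turn about the world's z in rad. A call has 1 to 20 rows; each row is the pose to reach, as a shift and turn from the pose commanded when the call began; what a row does not reach only later rows make up. A row lasts 1/10 s, in which the tool goes at most 50 mm and 8.59 degrees, less where a joint would pass 70% of its speed; a pose out of reach is approached as far as the arm can. A call with a gripper value outside its range is refused whole. "grip" is the gripper command: -1 is fully open, 1 is shut, values between are in proportion, set as the call begins (left out, the last holds). The fingers move at their own pace and stop on an object; "squeeze" is the grip in N (left out, the last holds). Time passes only in rows, so rows that repeat a pose let the fingers close. It gives the time, the measured TCP pose, the force and the opening at its end, in the units of the state.
- get_state(): the state, without advancing time (a new reading comes with each control period).
- eyes.get_image(name): name is "side" or "top"; returns a dict with "pixels" (480x640x3 uint8, blue, green, red), "mtx" (3x3 intrinsics, pixels), "extrinsics" (4x4, takes a point from camera to world coordinates). Camera axes: x right, y down, z forward; pixel columns grow to the right and rows downward; lengths in m; the calibration is good to about 2 mm. A picture is of the moment at which its call begins. There is no depth.
- ticket.close_job(): hands the job in, once; it reports no verdict.
The state is a dict: "time": time; "joint_positions": joint angles; "qd": joint speeds; "joint_torque": joint torques, N m; "position": TCP position; "tool_rot": TCP orientation; "ft_force": force on the tool from outside, world axes, zero at the start; "torque": the same for the moment, N m; "grip_width": opening from 0.0 (shut) to 1.0 (fully open).
Only numpy, scipy, OpenCV 4.12 (cv2) and the standard library are available. Lean on these libraries where they do the work, as an engineer would, in place of code of your own. Each camera call takes 0.05 s, during which the arm holds its last target. There are 200 camera calls.

## Working session

There is one attempt and no reset: what is moved stays moved. The work goes in short steps, Python scripts to look and compute and a tool call to move; the robot and the scene stay as the last step left them, time stands still between calls to the robot, and variables do not carry over. Pictures are saved under pics/ and viewed, about 8 in all and at most 12, crops included, and the job is handed in when it is done.

Besides the shell and the picture viewer there is one more tool, called after "Call:" by a JSON object that holds its "name" and its "arguments". carry_out: Moves the arm, as the interface text tells. Its arguments: {"type":"object","properties":{"motion":{"type":"array","items":{"type":"array"}},"grip":{"type":"number"},"squeeze":{"type":"number"}},"required":["motion"]}

```bash
mkdir -p pics; cat > h.py <<'E'
import numpy as np, cv2
from bench import get_state, eyes, ticket
def grab(n,f):
    d=eyes.get_image(n); im=np.array(d["pixels"]); cv2.imwrite(f"pics/{f}.png",im)
    np.savez(f"pics/{f}.npz",K=d["mtx"],T=d["extrinsics"]); return im,np.array(d["mtx"]),np.array(d["extrinsics"])
def load(f):
    z=np.load(f"pics/{f}.npz"); return cv2.imread(f"pics/{f}.png"),z["K"],z["T"]
def ray(uv,K,T,z):
    d=T[:3,:3]@np.linalg.inv(K)@np.array([*uv,1.]); o=T[:3,3]; return o+d*(z-o[2])/d[2]
def proj(p,K,T):
    q=T[:3,:3].T@(np.array(p)-T[:3,3]); q=K@q; return q[:2]/q[2]
E
python3 -c "
from h import *
for n in('top','side'):
    _,K,T=grab(n,n+'1'); print(n,K.tolist(),T.round(4).tolist())
s=get_state(); print({k:np.round(v,3).tolist() for k,v in s.items()})"
```

```text
top [[510.2683255356555, 0.0, 318.52052986054383], [0.0, 510.2683255356555, 242.1140565759884], [0.0, 0.0, 1.0]] [[0.0074, -0.997, 0.0766, 0.3782], [-0.9999, -0.0067, 0.0094, 0.1216], [-0.0088, -0.0766, -0.997, 1.206], [0.0, 0.0, 0.0, 1.0]]
side [[519.8833468094332, 0.0, 322.303486759607], [0.0, 519.8833468094332, 241.9997577404051], [0.0, 0.0, 1.0]] [[-0.9637, -0.1543, 0.2179, 0.2294], [-0.2664, 0.4986, -0.8249, 1.0534], [0.0187, -0.853, -0.5216, 0.6481], [0.0, 0.0, 0.0, 1.0]]
{'time': 0.1, 'joint_positions': [1.118, 0.322, -0.07, 1.452, 0.023, 1.371, -0.057], 'qd': [0.0, -0.001, -0.0, -0.003, 0.0, 0.001, -0.001], 'joint_torque': [0.0, -49.257, -0.406, -31.34, -0.064, 0.039, 0.0], 'position': [0.292, -0.58, 0.222], 'tool_rot': [-2.674, 1.647, 0.002], 'ft_force': [0.414, -0.122, -0.235], 'torque': [-0.015, 0.02, 0.031], 'grip_width': 1.002}
```

View pics/top1.png

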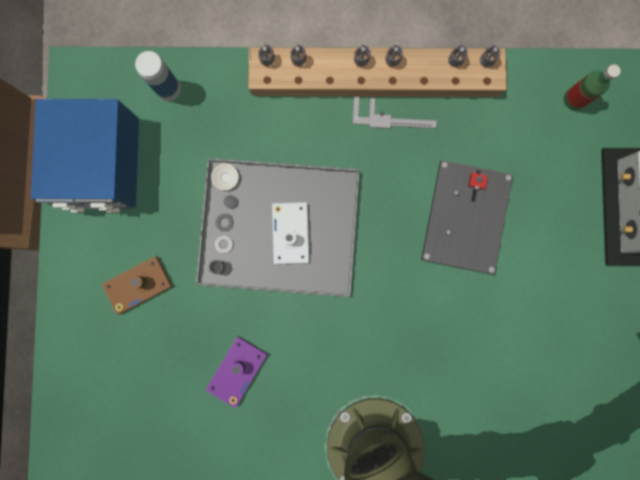

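View pics/side1.png

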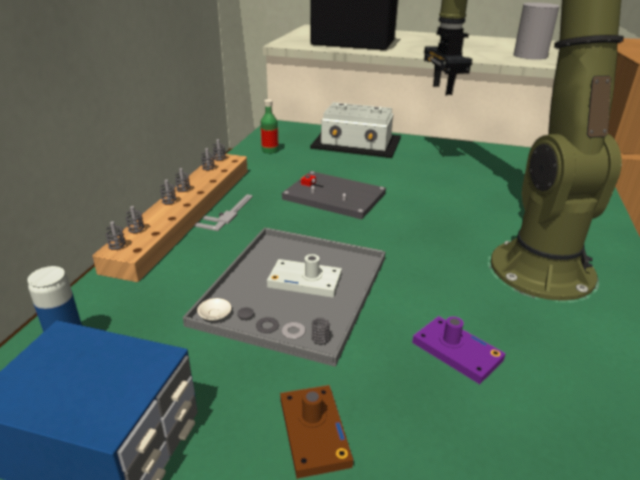

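The casting is the whitish aluminium part in the tray, at top (291,233). The brown one (138,284) and the purple one (237,371) are look-alikes. The casting's bush is at about (278,209) and its stripe at (276,225). On the fixture, the dowels are at about (456,193) and (448,233), and the stop is at (478,181). I'll confirm this with an enlarged crop.

```bash
python3 -c "
from h import *
im,K,T=load('top1')
a=cv2.resize(im[190:280,260:325],None,fx=6,fy=6,interpolation=2)
b=cv2.resize(im[152:282,415:520],None,fx=540/130,fy=540/130,interpolation=2)[:540]
cv2.imwrite('pics/crop1.png',np.hstack([a,b[:,:410]]))
def rect(mask,off,z):
    cs,_=cv2.findContours(mask,0,2); c=max(cs,key=cv2.contourArea); r=cv2.minAreaRect(c)
    b=cv2.boxPoints(r)+off; P=np.array([ray(p,K,T,z) for p in b])
    print('area',cv2.contourArea(c),b.round(1).tolist(),P.round(4).tolist(),'ctr',P.mean(0).round(4)); 
    for i in (0,1): d=P[i+1]-P[i]; print('  len',np.linalg.norm(d).round(4),'ang',np.degrees(np.arctan2(d[1],d[0])).round(2))
    return P
hsv=cv2.cvtColor(im,40)
s=im[190:280,260:325]; rect((s.min(2)>150).astype('uint8')*255,(260,190),.023)
s=hsv[150:290,410:530]; m=((s[...,1]<60)|(s[...,0]<30)|(s[...,0]>150)).astype('uint8')*255; rect(m,(410,150),.020)
"
```

```text
area 2675.5 [[260.0, 201.0], [308.0, 201.0], [308.0, 279.0], [260.0, 279.0]] [[0.5647, 0.2705, 0.023], [0.5654, 0.158, 0.023], [0.3833, 0.1564, 0.023], [0.3825, 0.2675, 0.023]] ctr [0.474  0.2131 0.023 ]
  len 0.1125 ang -89.66
  len 0.1821 ang -179.49
area 7508.5 [[420.4, 260.4], [439.9, 159.0], [513.9, 173.3], [494.3, 274.6]] [[0.4284, -0.104, 0.02], [0.6675, -0.1519, 0.02], [0.6344, -0.3248, 0.02], [0.3966, -0.2745, 0.02]] ctr [ 0.5317 -0.2138  0.02  ]
  len 0.2439 ang -11.32
  len 0.176 ang -100.84
```

View pics/crop1.png

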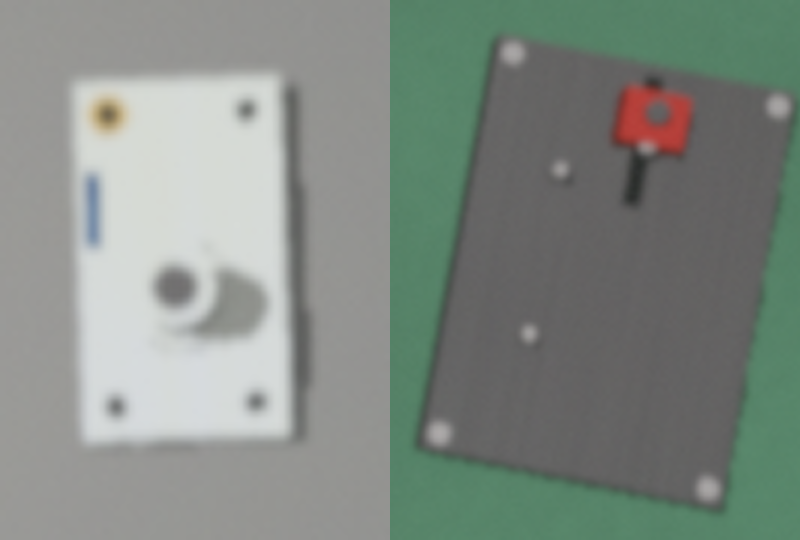

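The crop confirms it. The white casting has its brass bush at top left and the blue stripe along its left (+y) side. The fixture's dowels are at crop (560,168) and (529,331), and the button tip is at about (646,150). Next I'll measure.

```bash
python3 -c "
from h import *
im,K,T=load('top1'); si,K2,T2=load('side1')
def rect(mask,off,z):
    cs,_=cv2.findContours(mask,0,2); c=max(cs,key=cv2.contourArea)
    w=np.array([ray(p[0]+off,K,T,z)[:2] for p in c]).astype('float32')*1000
    r=cv2.minAreaRect(w); b=cv2.boxPoints(r); print('ctr',np.round(r[0],1),'size',np.round(r[1],1),'ang',round(r[2],2)); return r
s=im[190:280,260:325]; rect((s.min(2)>178).astype('uint8')*255,np.array([260,190]),.023)
# fixture: feature points
k=130/540
def c2(u,v): return ((u-390+.5)*k-.5+415,(v+.5)*k-.5+152)
def c1(u,v): return ((u+.5)/6-.5+260,(v+.5)/6-.5+190)
P=[ray(c2(*p),K,T,.02) for p in [(497,37),(795,93),(722,510),(417,447)]]
print('fix ctr',np.mean(P,0).round(4),[np.round(np.degrees(np.arctan2(*(P[i]-P[j])[1::-1])),2) for i,j in((0,3),(1,2),(3,2),(0,1))])
A=ray(c2(529,331),K,T,.036);B=ray(c2(560,168),K,T,.036);S=ray(c2(644,152),K,T,.0315)
d=B-A; print('A',A.round(4),'B',B.round(4),np.linalg.norm(d),np.degrees(np.arctan2(d[1],d[0])),'S',S.round(4))
C=[ray(c1(*p),K,T,.023) for p in [(72,80),(283,73),(295,438),(83,444)]]
print('cast',np.mean(C,0).round(4),[np.round(np.degrees(np.arctan2(*(C[i]-C[j])[1::-1])),2) for i,j in((0,3),(1,2),(3,2),(0,1))])
bo=ray(c1(175,287),K,T,.065); print('boss',bo.round(4),'bush',ray(c1(107,115),K,T,.023).round(4))
for n,p in dict(A=A,B=B,S=S,boss=bo,c0=C[0],c1=C[1],c2=C[2],c3=C[3]).items(): print(n,proj(p,K2,T2).round(1))
f=cv2.resize(si[225:305,255:355],None,fx=4,fy=4,interpolation=2); g=cv2.resize(si[165:225,275:395],None,fx=400/100,fy=4,interpolation=2)
o=np.zeros((560,480,3),'uint8'); o[:320,:400]=f; o[320:,:480]=g; cv2.imwrite('pics/crop2.png',o)
"
```

```text
ctr [491.2 200.3] size [141.2  80.5] ang 2.32
fix ctr [ 0.5312 -0.2136  0.02  ] [np.float64(-11.44), np.float64(-10.95), np.float64(78.67), np.float64(79.45)]
A [ 0.495  -0.1651  0.036 ] B [ 0.5862 -0.1834  0.036 ] 0.09307051977703266 -11.344886460620566 S [ 0.5964 -0.2315  0.0315]
cast [0.4909 0.199  0.023 ] [np.float64(2.55), np.float64(2.39), np.float64(92.03), np.float64(92.26)]
boss [0.476  0.1992 0.065 ] bush [0.5467 0.2294 0.023 ]
A [343.8 194.5]
B [312.8 187.1]
S [314.2 181.1]
boss [312.  258.4]
c0 [266.3 280.1]
c1 [278.3 258.8]
c2 [342.3 268.1]
c3 [334.1 290.4]
```

View pics/crop2.png

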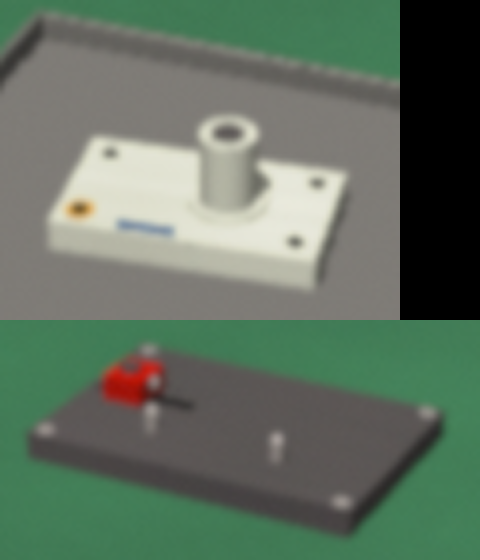

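The two views agree within about 1 px (under 2 mm). The casting centre is at about (0.491, 0.200) with yaw +2.35°, and the boss is at (0.476, 0.199). The fixture is at about (0.532, -0.2135) with yaw of about -11.2°, and the stop tip is at fixture x of about +67 mm. I'll move above the boss with the jaws along the casting's x (turn +65.5°).

Call:
{"name": "carry_out", "arguments": {"motion": [[[0.207,0.28,0],0.6],[[0.207,0.28,0],0.6],[[0.207,0.28,0],0.6],[[0.207,0.28,0],0.6],[[0.207,0.28,0],0.6],[[0.207,0.28,0],0.6],[[0.207,0.28,0],0.6],[[0.183,0.779,-0.04],1.144],[[0.183,0.779,-0.04],1.144],[[0.183,0.779,-0.04],1.144],[[0.183,0.779,-0.04],1.144],[[0.183,0.779,-0.04],1.144],[[0.183,0.779,-0.04],1.144],[[0.183,0.779,-0.04],1.144],[[0.183,0.779,-0.04],1.144],[[0.183,0.779,-0.04],1.144],[[0.183,0.779,-0.04],1.144],[[0.183,0.779,-0.04],1.144],[[0.183,0.779,-0.04],1.144],[[0.183,0.779,-0.04],1.144]], "grip": -1}}

```text
time: 2.1
position: [0.4757, 0.197, 0.1822]
tool_rot: [3.14, 0.06, -0.001]
ft_force: [-0.9, -1.2, 0.1]
grip_width: 0.999
```

Call:
{"name": "carry_out", "arguments": {"motion": [[[0,0,-0.04],0],[[0,0,-0.08],0],[[0,0,-0.12],0],[[0,0,-0.14],0],[[0,0,-0.154],0],[[0,0,-0.154],0],[[0,0,-0.154],0],[[0,0,-0.154],0]]}}

```text
time: 2.9
position: [0.4769, 0.1986, 0.0301]
tool_rot: [-3.141, -0.062, -0.004]
ft_force: [0.3, 0.0, 1.2]
grip_width: 1.001
```

```bash
python3 -c "
from h import *
s=get_state(); print(s['position'],s['tool_rot'],s['ft_force'])
im,K,T=grab('side','s2'); a=cv2.resize(im[200:310,240:370],None,fx=5,fy=5,interpolation=2); cv2.imwrite('pics/c3.png',a)"
```

```text
[0.47688031 0.19863208 0.03005526] [-3.14060364 -0.06169412 -0.00441382] [0.31340798 0.00917796 1.18360776]
```

View pics/c3.png

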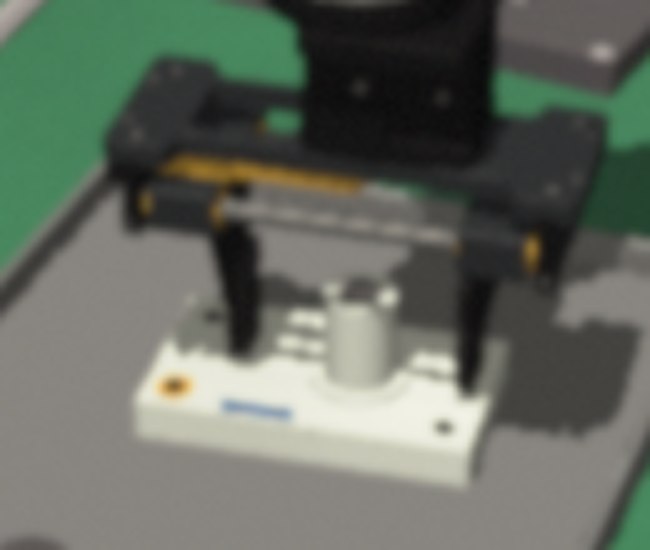

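The fingers straddle the boss along the casting's long axis, just above the base, with the boss centred at crop (360,340). I'll close and lift.

Call:
{"name": "carry_out", "arguments": {"motion": [[[0,0,0],0],[[0,0,0],0],[[0,0,0],0],[[0,0,0],0],[[0,0,0],0],[[0,0,0],0],[[0,0,0],0],[[0,0,0],0],[[0,0,0],0],[[0,0,0],0],[[0,0,0.01],0],[[0,0,0.02],0],[[0,0,0.04],0],[[0,0,0.07],0],[[0,0,0.09],0],[[0,0,0.09],0],[[0,0,0.09],0]], "grip": 1, "squeeze": 50}}

```text
time: 4.65
position: [0.4753, 0.1982, 0.1185]
tool_rot: [3.14, 0.062, 0.001]
ft_force: [-0.3, -0.5, -5.7]
grip_width: 0.338
```

Gripped: the opening is 29.4 mm and the load about 5.5 N. I'll carry it to a standoff 12 mm short of home in both fixture axes.

Call:
{"name": "carry_out", "arguments": {"motion": [[[0.003,-0.03,0],-0.03],[[0.006,-0.07,0],-0.06],[[0.008,-0.11,0],-0.09],[[0.01,-0.15,0],-0.12],[[0.012,-0.19,0],-0.15],[[0.014,-0.23,0],-0.18],[[0.017,-0.27,0],-0.21],[[0.02,-0.31,0],-0.2365],[[0.022,-0.35,0],-0.2365],[[0.0233,-0.39,0],-0.2365],[[0.0233,-0.415,0],-0.2365],[[0.0233,-0.4234,-0.01],-0.2365],[[0.0233,-0.4234,-0.03],-0.2365],[[0.0233,-0.4234,-0.05],-0.2365],[[0.0233,-0.4234,-0.06],-0.2365],[[0.0233,-0.4234,-0.06],-0.2365],[[0.0233,-0.4234,-0.06],-0.2365]]}}

```text
time: 6.35
position: [0.4989, -0.2242, 0.0584]
tool_rot: [-3.126, 0.307, 0.001]
ft_force: [0.7, 0.1, -4.5]
grip_width: 0.33
```

```bash
python3 -c "
from h import *
s=get_state(); print(s['position'],s['tool_rot'],s['ft_force'])
im,K,T=grab('top','t4'); im2,K,T=grab('side','s4')
a=cv2.resize(im[152:282,415:520],None,fx=4,fy=4,interpolation=2);b=cv2.resize(im2[120:225,275:365],None,fx=4,fy=4,interpolation=2)
o=np.zeros((520,780,3),'uint8');o[:,:420]=a;o[:420,420:]=b;cv2.imwrite('pics/c4.png',o)"
```

```text
[ 0.49891387 -0.22417592  0.05840988] [-3.12612415e+00  3.06569843e-01  5.48219516e-04] [ 0.72084325  0.05802239 -4.52062025]
```

View pics/c4.png

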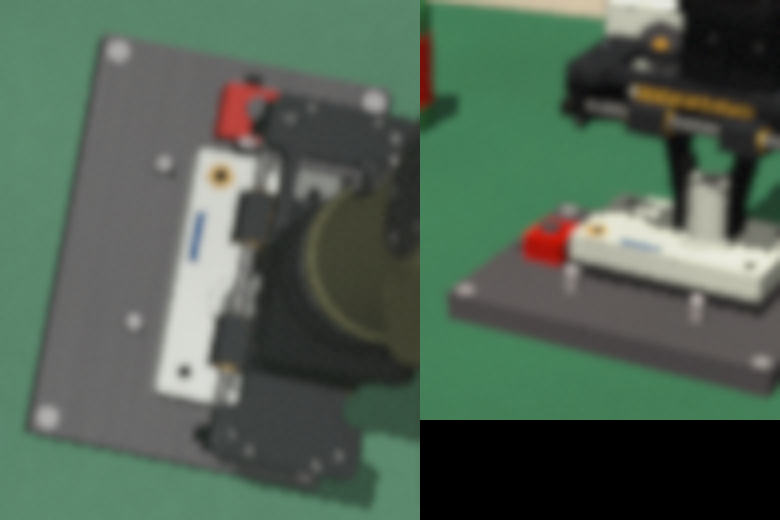

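The casting hovers over the fixture. Its left edge runs from crop (200,148) to (157,390), about 9 mm right of the dowels at (165,163) and (134,320). Its yaw looks about 1° off, so I'll measure the edge properly.

```bash
python3 -c "
from h import *
im,K,T=load('top1'); z=.058
def wang(pts,z):
    w=np.array([ray(p,K,T,z)[:2] for p in pts],'float32'); v=cv2.fitLine(w,cv2.DIST_HUBER,0,.001,.001).ravel(); v=v*np.sign(v[0]) if 0 else v
    s=np.sign(v[0]); return w,np.degrees(np.arctan2(s*v[1],s*v[0])),v
def left(im,r0,r1,c0,c1,th,z,inv=False):
    pts=[]
    for r in range(r0,r1):
        g=im[r,c0:c1].min(1).astype(float)
        i=np.where((g[:-1]<th)&(g[1:]>=th))[0]
        if len(i): i=i[0]; pts.append((c0+i+(th-g[i])/(g[i+1]-g[i]),r))
    return wang(pts,z)
# tray: verify method
w,a,v=left(im,207,260,262,290,180,.023); print('tray cast ang',a,len(w))
im4,_,_=load('t4')
w,a,v=left(im4,194,246,445,480,150,.0535); print('held cast ang',a,len(w),w[[0,-1]])
n=np.array([-v[1],v[0]])
# dowel centroids
P=[]
for (u,vv) in [(456,193),(448,232)]:
    p=im4[vv-4:vv+5,u-4:u+5].astype(float).mean(2); p=np.clip(p-p.min()-25,0,None); yy,xx=np.mgrid[vv-4:vv+5,u-4:u+5]; q=((p*xx).sum()/p.sum(),(p*yy).sum()/p.sum()); P.append(ray(q,K,T,.036)); 
d=P[0]-P[1]; print('dowels',P,np.linalg.norm(d),np.degrees(np.arctan2(d[1],d[0])))
for p in P: print('dist axis-edge',(p[:2]-v[2:])@n)
"
```

```text
tray cast ang 2.188383 53
held cast ang -11.344795 52 [[ 0.5787835  -0.19624051]
 [ 0.46224612 -0.17305133]]
dowels [array([ 0.58609838, -0.18338898,  0.036     ]), array([ 0.49402098, -0.16494485,  0.036     ])] 0.09390651689920763 -11.327074766099088
dist axis-edge 0.014265699631582068
dist axis-edge 0.014236655616715938
```

The casting is parallel to the dowel line within 0.05°, with about a 9 mm gap to the dowels. I'll lower it.

Call:
{"name": "carry_out", "arguments": {"motion": [[[0,0,-0.005],0],[[0,0,-0.009],0],[[0,0,-0.011],0],[[0,0,-0.012],0],[[0,0,-0.013],0],[[0,0,-0.013],0],[[0,0,-0.013],0]]}}

```text
time: 7.15
position: [0.4989, -0.2249, 0.0457]
tool_rot: [3.126, -0.308, 0.0]
ft_force: [-0.1, -0.1, -4.9]
grip_width: 0.335
```

Call:
{"name": "carry_out", "arguments": {"motion": [[[0,0,-0.0005],0],[[0,0,-0.001],0],[[0,0,-0.001],0],[[0,0,-0.001],0]]}}

```text
time: 7.55
position: [0.4988, -0.2249, 0.0446]
tool_rot: [3.126, -0.308, 0.0]
ft_force: [-0.3, 0.4, -3.6]
grip_width: 0.334
```

Call:
{"name": "carry_out", "arguments": {"motion": [[[0,0,-0.0005],0],[[0,0,-0.001],0],[[0,0,-0.001],0],[[0,0,-0.001],0]]}}

```text
time: 7.95
position: [0.4988, -0.2249, 0.0436]
tool_rot: [3.126, -0.308, 0.0]
ft_force: [-0.6, 0.1, -4.4]
grip_width: 0.332
```

Call:
{"name": "carry_out", "arguments": {"motion": [[[0,0,-0.0005],0],[[0,0,-0.001],0],[[0,0,-0.001],0],[[0,0,-0.001],0]]}}

```text
time: 8.35
position: [0.4988, -0.2249, 0.0435]
tool_rot: [3.126, -0.308, -0.0]
ft_force: [-3.6, 1.8, 5.6]
grip_width: 0.339
```

Call:
{"name": "carry_out", "arguments": {"motion": [[[0,0,-0.0005],0],[[0,0,-0.001],0],[[0,0,-0.001],0],[[0,0,-0.001],0]]}}

```text
time: 8.75
position: [0.4989, -0.2249, 0.0435]
tool_rot: [3.126, -0.308, -0.0]
ft_force: [-6.5, 2.7, 11.8]
grip_width: 0.333
```

The casting touched the fixture at TCP z ≈ 0.0435. I'll ease the down pressure and slide towards the dowels.

Call:
{"name": "carry_out", "arguments": {"motion": [[[0,0,0.0008],0],[[0,0,0.0008],0],[[0.0004,0.002,0.0008],0],[[0.0008,0.004,0.0008],0],[[0.0012,0.006,0.0008],0],[[0.0014,0.007,0.0008],0],[[0.0014,0.007,0.0008],0],[[0.0014,0.007,0.0008],0]]}}

```text
time: 9.55
position: [0.5014, -0.2193, 0.0435]
tool_rot: [3.124, -0.308, 0.005]
ft_force: [-0.8, -3.0, 5.9]
grip_width: 0.335
```

Call:
{"name": "carry_out", "arguments": {"motion": [[[0.002,-0.0004,0],0],[[0.004,-0.0008,0],0],[[0.006,-0.0012,0],0],[[0.0078,-0.0016,0],0],[[0.0078,-0.0016,0],0],[[0.0078,-0.0016,0],0]]}}

```text
time: 10.15
position: [0.5074, -0.2194, 0.0435]
tool_rot: [3.126, -0.308, -0.003]
ft_force: [-6.7, 0.8, 11.3]
grip_width: 0.327
```

```bash
python3 -c "
from h import *
s=get_state(); print(s['position'],s['tool_rot'],s['ft_force'],s['torque'])
im,K,T=grab('top','t5'); im2,K,T=grab('side','s5')
a=cv2.resize(im[165:265,430:510],None,fx=5,fy=5,interpolation=2);b=cv2.resize(im2[150:225,290:365],None,fx=5,fy=5,interpolation=2)
o=np.zeros((500,775,3),'uint8');o[:,:400]=a;o[:375,400:]=b;cv2.imwrite('pics/c5.png',o)"
```

```text
[ 0.50740817 -0.21938492  0.04351268] [ 3.12600439e+00 -3.08303890e-01 -2.52157811e-03] [-6.68571456  0.83213556 11.30392221] [0.00349291 1.44301845 0.01732836]
```

View pics/c5.png

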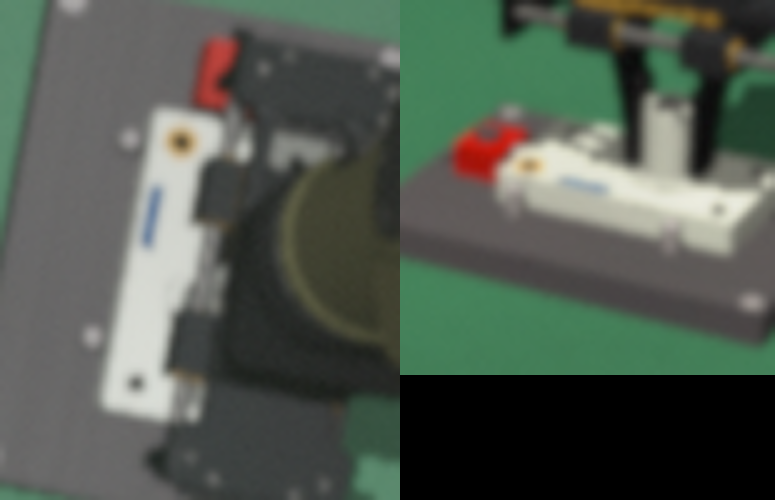

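The casting is flat, just right of the dowels at crop (130,138) and (92,336). The bush is at (181,142) and the stop's button is hidden. I'll measure the remaining gaps.

```bash
cat > gap.py <<'E'
import sys; from h import *
im,K,T=load(sys.argv[1])
A=np.array([.49402,-.16494]);B=np.array([.5861,-.18339]);S=np.array([.5964,-.2315])
pts=[]
for r in range(190,246):
    c0=452+int((193-r)*.17)+3; g=im[r,c0-1:c0+18].min(1).astype(float); g0=np.where((g[:-1]<150)&(g[1:]>=150))[0]
    if len(g0): i=g0[0]; pts.append((c0-1+i+(150-g[i])/(g[i+1]-g[i]),r))
w=np.array([ray(p,K,T,.038)[:2] for p in pts],'float32'); v=cv2.fitLine(w,cv2.DIST_HUBER,0,.0005,.001).ravel().astype(float)
if v[0]<0: v[:2]*=-1
n=np.array([-v[1],v[0]]); print('ang',np.degrees(np.arctan2(v[1],v[0])),'gapA',(A-v[2:])@n-.005,'gapB',(B-v[2:])@n-.005)
h=cv2.cvtColor(im,40)[180:206,450:480].astype(int); m=(h[...,1]>110)&(h[...,0]>8)&(h[...,0]<30)&(h[...,2]>90)
y,x=np.nonzero(m); c=((x.min()+x.max())/2+450,(y.min()+y.max())/2+180); b=ray(c,K,T,.038)[:2]; print('bush px',c,m.sum(),b)
print('x gap to stop',(S-b)@v[:2]-.013,'bush to B y',(B-b)@n-.018)
E
python3 gap.py t5; python3 gap.py t4
```

```text
ang -11.430625123312767 gapA 0.0031006468846273014 gapB 0.0032651274337243555
ang -11.303199760215863 gapA 0.012904832506924518 gapB 0.012860457561760786
bush px (np.float64(471.0), np.float64(196.0)) 1 [ 0.57692641 -0.21827334]
x gap to stop 0.008688308382807724 bush to B y 0.018004763821799368Traceback (most recent call last):
  File "gap.py", line 12, in <module>
    y,x=np.nonzero(m); c=((x.min()+x.max())/2+450,(y.min()+y.max())/2+180); b=ray(c,K,T,.038)[:2]; print('bush px',c,m.sum(),b)
                           ~~~~~^^
    return umr_minimum(a, axis, None, out, keepdims, initial, where)
ValueError: zero-size array to reduction operation minimum which has no identity
```

About 3 mm remains to the dowels. I'll approach in small steps, unloading z slightly.

Call:
{"name": "carry_out", "arguments": {"motion": [[[0,0,0.0006],0],[[0.0002,0.001,0.0006],0],[[0.0004,0.002,0.0006],0],[[0.0005,0.0025,0.0006],0],[[0.0005,0.0025,0.0006],0],[[0.0005,0.0025,0.0006],0]]}}

```text
time: 10.85
position: [0.5088, -0.218, 0.0435]
tool_rot: [3.125, -0.309, 0.002]
ft_force: [-2.8, -3.3, 5.6]
grip_width: 0.332
```

Call:
{"name": "carry_out", "arguments": {"motion": [[[0.0001,0.0005,0],0],[[0.0002,0.001,0],0],[[0.0002,0.001,0],0],[[0.0002,0.001,0],0]]}}

```text
time: 11.25
position: [0.5094, -0.2167, 0.0435]
tool_rot: [3.125, -0.309, 0.003]
ft_force: [-1.7, -4.5, 5.4]
grip_width: 0.334
```

Call:
{"name": "carry_out", "arguments": {"motion": [[[0.0001,0.0005,0],0],[[0.0002,0.001,0],0],[[0.0002,0.001,0],0],[[0.0002,0.001,0],0]]}}

```text
time: 11.65
position: [0.5097, -0.2158, 0.0436]
tool_rot: [3.125, -0.309, 0.003]
ft_force: [-0.6, -4.0, 4.8]
grip_width: 0.331
```

Call:
{"name": "carry_out", "arguments": {"motion": [[[0.0001,0.0005,0],0],[[0.0001,0.0005,0],0],[[0.0001,0.0005,0],0]]}}

```text
time: 11.95
position: [0.5097, -0.2158, 0.0435]
tool_rot: [3.125, -0.309, 0.003]
ft_force: [-0.5, -5.4, 4.2]
grip_width: 0.33
```

It stopped moving in y, so dowel contact has begun. Now I'll move towards the stop.

Call:
{"name": "carry_out", "arguments": {"motion": [[[0.0005,-0.0001,0],0],[[0.001,-0.0002,0],0],[[0.0015,-0.0003,0],0],[[0.002,-0.0004,0],0],[[0.002,-0.0004,0],0],[[0.002,-0.0004,0],0]]}}

```text
time: 12.55
position: [0.5097, -0.2158, 0.0435]
tool_rot: [3.125, -0.309, -0.004]
ft_force: [-6.7, -3.5, 9.8]
grip_width: 0.335
```

Call:
{"name": "carry_out", "arguments": {"motion": [[[0.0005,-0.0001,0],0],[[0.001,-0.0002,0],0],[[0.001,-0.0002,0],0],[[0.001,-0.0002,0],0]]}}

```text
time: 12.95
position: [0.5099, -0.2157, 0.0435]
tool_rot: [3.125, -0.309, -0.007]
ft_force: [-8.5, -3.5, 13.5]
grip_width: 0.337
```

The z load rises as the wrist tilts, so friction may be what's holding it. I'll unload z.

Call:
{"name": "carry_out", "arguments": {"motion": [[[0,0,0.0005],0],[[0,0,0.001],0],[[0,0,0.001],0],[[0,0,0.001],0]]}}

```text
time: 13.35
position: [0.5099, -0.2157, 0.0435]
tool_rot: [3.126, -0.309, -0.006]
ft_force: [-7.2, -3.9, 6.2]
grip_width: 0.336
```

```bash
python3 -c "
from h import *
s=get_state(); print(s['position'],s['ft_force'],s['torque'])
im,K,T=grab('top','t6'); im2,K,T=grab('side','s6')
a=cv2.resize(im[165:250,435:495],None,fx=6,fy=6,interpolation=2);b=cv2.resize(im2[165:225,300:370],None,fx=6,fy=6,interpolation=2)
o=np.zeros((510,780,3),'uint8');o[:,:360]=a;o[:360,360:]=b;cv2.imwrite('pics/c6.png',o)"; python3 gap.py t6
```

```text
[ 0.50993176 -0.21571352  0.04353816] [-7.20297422 -3.89168243  6.16116824] [-0.8723357   1.15622288 -0.08401559]
ang -11.391689848109422 gapA -0.0009336015767670769 gapB -0.0008329375297642921
bush px (np.float64(463.0), np.float64(192.0)) 1 [ 0.5861404  -0.20000571]
x gap to stop 0.0032780883139611836 bush to B y -0.001719601718021272
```

View pics/c6.png

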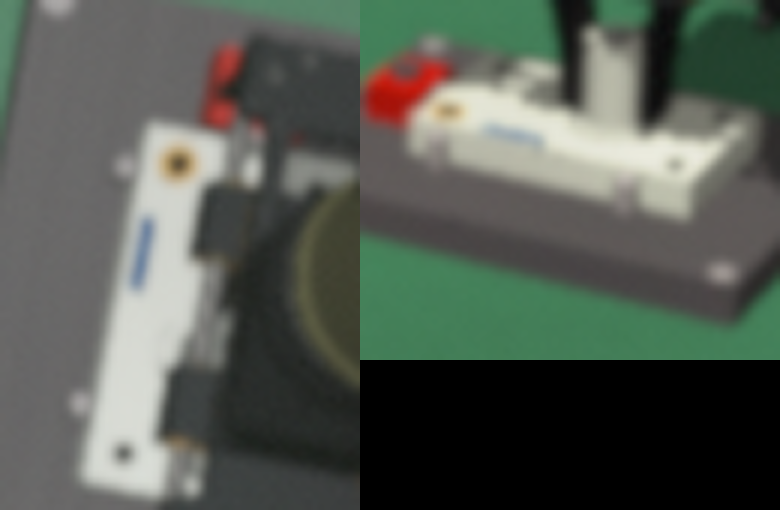

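It is against both dowels (gap ≈ 0, parallel). About 3 mm remains to the stop, and friction is holding it. I'll unload z a bit more and push on in x'.

Call:
{"name": "carry_out", "arguments": {"motion": [[[0,0,0.0005],0],[[0,0,0.0008],0],[[0,0,0.0008],0],[[0.0005,-0.0001,0.0008],0],[[0.0005,-0.0001,0.0008],0],[[0.0005,-0.0001,0.0008],0]]}}

```text
time: 14.05
position: [0.51, -0.2157, 0.0436]
tool_rot: [3.126, -0.31, -0.007]
ft_force: [-5.8, -3.1, 2.0]
grip_width: 0.335
```

Call:
{"name": "carry_out", "arguments": {"motion": [[[0.0005,-0.0001,0],0],[[0.0005,-0.0001,0],0],[[0.0005,-0.0001,0],0]]}}

```text
time: 14.35
position: [0.5105, -0.2158, 0.0436]
tool_rot: [3.126, -0.31, -0.007]
ft_force: [-7.1, -4.8, 3.0]
grip_width: 0.333
```

Moving now. I'll continue in 0.5 mm steps.

Call:
{"name": "carry_out", "arguments": {"motion": [[[0.0005,-0.0001,0],0],[[0.001,-0.0002,0],0],[[0.001,-0.0002,0],0],[[0.001,-0.0002,0],0]]}}

```text
time: 14.75
position: [0.5109, -0.2159, 0.0436]
tool_rot: [3.126, -0.31, -0.009]
ft_force: [-8.0, -4.1, 5.1]
grip_width: 0.333
```

Call:
{"name": "carry_out", "arguments": {"motion": [[[0.0005,-0.0001,0],0],[[0.001,-0.0002,0],0],[[0.001,-0.0002,0],0],[[0.001,-0.0002,0],0]]}}

```text
time: 15.15
position: [0.511, -0.2159, 0.0436]
tool_rot: [3.126, -0.31, -0.012]
ft_force: [-10.0, -2.6, 7.0]
grip_width: 0.331
```

Call:
{"name": "carry_out", "arguments": {"motion": [[[0.0005,-0.0001,0],0],[[0.0005,-0.0001,0],0],[[0.0005,-0.0001,0],0]]}}

```text
time: 15.45
position: [0.511, -0.2159, 0.0436]
tool_rot: [-3.126, 0.31, 0.014]
ft_force: [-12.1, -1.3, 7.6]
grip_width: 0.33
```

Call:
{"name": "carry_out", "arguments": {"motion": [[[0,0,0.0005],0],[[0,0,0.001],0],[[0,0,0.001],0],[[0,0,0.001],0]]}}

```text
time: 15.85
position: [0.5112, -0.216, 0.0439]
tool_rot: [-3.126, 0.31, 0.013]
ft_force: [-9.1, -3.7, 4.1]
grip_width: 0.332
```

Call:
{"name": "carry_out", "arguments": {"motion": [[[0.0001,0.0005,0.0002],0],[[0.0002,0.001,0.0003],0],[[0.0002,0.001,0.0003],0],[[0.0002,0.001,0.0003],0]]}}

```text
time: 16.25
position: [0.5112, -0.2159, 0.044]
tool_rot: [3.125, -0.31, -0.013]
ft_force: [-8.5, -5.2, 0.2]
grip_width: 0.335
```

Call:
{"name": "carry_out", "arguments": {"motion": [[[0.0005,-0.0001,0],0],[[0.001,-0.0002,0],0],[[0.001,-0.0002,0],0],[[0.001,-0.0002,0],0]]}}

```text
time: 16.65
position: [0.5112, -0.2159, 0.0439]
tool_rot: [3.126, -0.311, -0.017]
ft_force: [-11.3, -5.4, 3.6]
grip_width: 0.334
```

Call:
{"name": "carry_out", "arguments": {"motion": [[[0.0005,-0.0001,0],0],[[0.001,-0.0002,0],0],[[0.001,-0.0002,0],0],[[0.001,-0.0002,0],0]]}}

```text
time: 17.05
position: [0.5113, -0.2159, 0.044]
tool_rot: [3.126, -0.311, -0.02]
ft_force: [-14.3, -4.4, 6.1]
grip_width: 0.329
```

```bash
python3 -c "
from h import *
s=get_state(); print(s['position'],s['ft_force'],s['torque'])
im,K,T=grab('top','t7'); im2,K,T=grab('side','s7')
a=cv2.resize(im[160:220,435:490],None,fx=8,fy=8,interpolation=2);b=cv2.resize(im2[165:225,300:360],None,fx=6,fy=6,interpolation=2)
o=np.zeros((480,800,3),'uint8');o[:,:440]=a;o[:360,440:800]=b;cv2.imwrite('pics/c7.png',o)"; python3 gap.py t7
```

```text
[ 0.51128098 -0.2159439   0.04400007] [-14.28561471  -4.35029466   6.07824373] [-0.90172266  2.60387753 -0.04554037]
ang -11.373093242945894 gapA -0.0008541093846775177 gapB -0.0007839259495950887
bush px (np.float64(464.0), np.float64(191.5)) 4 [ 0.58732001 -0.2023242 ]
x gap to stop 0.0016550735955113034 bush to B y 0.00032182410092001373
```

View pics/c7.png

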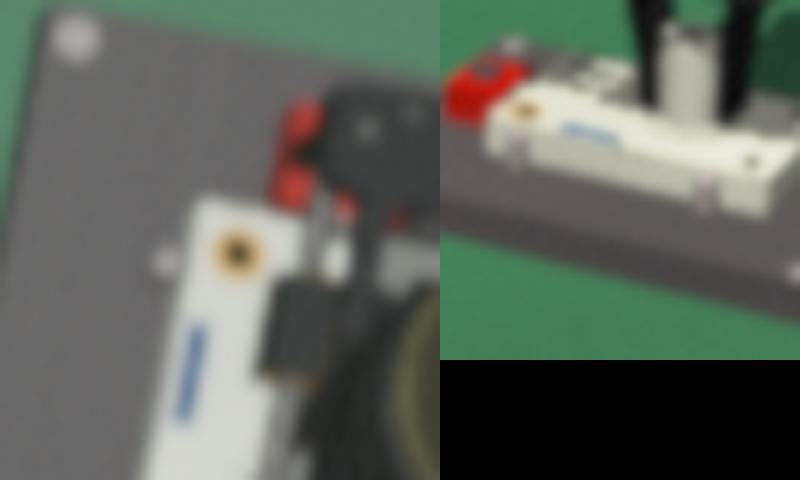

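By the measured friction (about 0.4), friction takes at most about 7 N of the 13 N x' push, so the stop is carrying about 6 N. The pictures show no visible gap at the stop, and both dowels are touching. I'll strengthen the y' push, hold the casting down, and dwell.

Call:
{"name": "carry_out", "arguments": {"motion": [[[0.0001,0.0005,-0.0003],0],[[0.0002,0.001,-0.0006],0],[[0.0002,0.001,-0.0006],0],[[0.0002,0.001,-0.0006],0],[[0.0002,0.001,-0.0006],0],[[0.0002,0.001,-0.0006],0]]}}

```text
time: 17.75
position: [0.5112, -0.2159, 0.0439]
tool_rot: [3.124, -0.311, -0.02]
ft_force: [-16.2, -5.2, 10.2]
grip_width: 0.334
```

Call:
{"name": "carry_out", "arguments": {"motion": [[[0.0001,0.0005,0],0],[[0.0001,0.001,0],0],[[0.0001,0.001,0],0],[[0.0001,0.001,0],0],[[0.0001,0.001,0],0]]}}

```text
time: 18.25
position: [0.5112, -0.2159, 0.0439]
tool_rot: [3.123, -0.312, -0.02]
ft_force: [-15.8, -6.3, 8.6]
grip_width: 0.337
```

```bash
python3 -c "
from h import *
s=get_state(); print(s['ft_force'],s['torque'],s['position'])"
```

```text
[-15.84264851  -6.27259549   8.60329681] [-1.52317822  2.94808101  0.0150405 ] [ 0.51124528 -0.21590083  0.04393111]
```

The moment about the boss axis is near 0, so dowel_b carries only about a third of the y' push. I'll add a bit more y' and a small + yaw bias to balance the dowels, then dwell.

Call:
{"name": "carry_out", "arguments": {"motion": [[[0.0001,0.0005,0],0.005],[[0.0001,0.001,0],0.01],[[0.0001,0.001,0],0.01],[[0.0001,0.001,0],0.01],[[0.0001,0.001,0],0.01],[[0.0001,0.001,0],0.01]]}}

```text
time: 18.85
position: [0.5113, -0.2159, 0.044]
tool_rot: [3.124, -0.299, -0.019]
ft_force: [-16.3, -7.1, 9.5]
grip_width: 0.334
```

```bash
python3 -c "
from h import *
s=get_state(); print(s['ft_force'],s['torque'],s['position'],s['tool_rot'])"
```

```text
[-16.29753606  -7.0676438    9.5344385 ] [-1.90627836  2.92250074 -0.33727919] [ 0.51128227 -0.215896    0.04396443] [ 3.12352982 -0.2988694  -0.01922799]
```

Call:
{"name": "carry_out", "arguments": {"motion": [[[0,0.0004,0],-0.005],[[0,0.0004,0],-0.005],[[0,0.0004,0],-0.005],[[0,0.0004,0],-0.005],[[0,0.0004,0],-0.005],[[0,0.0004,0],-0.005]]}}

```text
time: 19.45
position: [0.5113, -0.2158, 0.044]
tool_rot: [3.122, -0.306, -0.019]
ft_force: [-15.7, -8.0, 8.0]
grip_width: 0.336
```

```bash
python3 -c "
from h import *
s=get_state(); print(s['ft_force'],s['torque'],s['position'],s['tool_rot'])"
```

```text
[-15.70904101  -7.98224052   7.96925395] [-2.00690791  2.90602025 -0.13138052] [ 0.51132743 -0.21582603  0.04400562] [ 3.12228084 -0.30627908 -0.01889589]
```

Call:
{"name": "carry_out", "arguments": {"motion": [[[0.0004,0.0001,0],0],[[0.0008,0.0002,0],0],[[0.0008,0.0002,0],0],[[0.0008,0.0002,0],0],[[0.0008,0.0002,0],0],[[0.0008,0.0002,0],0]]}}

```text
time: 20.05
position: [0.5113, -0.2159, 0.044]
tool_rot: [3.122, -0.307, -0.021]
ft_force: [-18.0, -8.3, 10.7]
grip_width: 0.334
```

```bash
python3 -c "
from h import *
s=get_state(); print(s['ft_force'],s['torque'],s['position'],s['tool_rot'])"
```

```text
[-17.96479483  -8.26448838  10.6539149 ] [-2.02268742  3.28211387 -0.08543996] [ 0.5112801  -0.21588859  0.04397867] [ 3.12189275 -0.30661069 -0.02147817]
```

Pressed firmly: 16 N in x' and 11.6 N in y', with no motion. I'll unload most of it before letting go.

Call:
{"name": "carry_out", "arguments": {"motion": [[[-0.0008,-0.0003,0],0],[[-0.0016,-0.0006,0],0],[[-0.0025,-0.001,0],0],[[-0.0025,-0.001,0],0],[[-0.0025,-0.001,0],0]]}}

```text
time: 20.55
position: [0.5113, -0.2159, 0.044]
tool_rot: [3.123, -0.305, -0.014]
ft_force: [-11.6, -9.3, 4.7]
grip_width: 0.331
```

Call:
{"name": "carry_out", "arguments": {"motion": [[[-0.0008,-0.0006,0],0],[[-0.0016,-0.0012,0],0],[[-0.0022,-0.0018,0],0],[[-0.0022,-0.0018,0],0],[[-0.0022,-0.0018,0],0]]}}

```text
time: 21.05
position: [0.5112, -0.2159, 0.0439]
tool_rot: [3.126, -0.304, -0.008]
ft_force: [-5.6, -6.4, -0.3]
grip_width: 0.333
```

Call:
{"name": "carry_out", "arguments": {"motion": [[[-0.0003,-0.0008,-0.0004],0],[[-0.0004,-0.0015,-0.0006],0],[[-0.0004,-0.0015,-0.0006],0],[[-0.0004,-0.0015,-0.0006],0]]}}

```text
time: 21.45
position: [0.5111, -0.216, 0.0436]
tool_rot: [-3.127, 0.303, 0.008]
ft_force: [-5.9, -2.6, 2.8]
grip_width: 0.334
```

```bash
python3 -c "
from h import *
s=get_state(); print(s['ft_force'],s['torque'],s['position'],s['tool_rot'])"
```

```text
[-5.94087562 -2.60736652  2.76723813] [-0.84568049  1.01013934 -0.21334077] [ 0.51114543 -0.21596578  0.04361423] [-3.12653219  0.30250954  0.00803649]
```

Light residual load now (about 5 N x', 3.7 N y'). I'll open the gripper slowly, dwell, then rise.

Call:
{"name": "carry_out", "arguments": {"motion": [[[0,0,0],0],[[0,0,0],0],[[0,0,0],0]], "grip": 0.2, "squeeze": 10}}

```text
time: 21.75
position: [0.5136, -0.2144, 0.0442]
tool_rot: [-3.126, 0.299, 0.001]
ft_force: [-2.0, -0.2, -0.4]
grip_width: 0.398
```

```bash
python3 -c "
from h import *
s=get_state(); print(s['ft_force'],s['torque'],s['position'],s['tool_rot'],s['grip_width'])"
```

```text
[-1.99778381 -0.19273381 -0.44329501] [0.09607602 0.30481599 0.02892178] [ 0.51361764 -0.21439881  0.04415849] [-3.12555883e+00  2.98629030e-01  1.41389589e-03] 0.39758545578267457
```

Call:
{"name": "carry_out", "arguments": {"motion": [[[-0.001,0,0],0],[[-0.0022,-0.001,0],0],[[-0.0022,-0.001,0],0],[[-0.0022,-0.001,0],0],[[-0.0022,-0.001,0],0],[[-0.0022,-0.001,0],0],[[-0.0022,-0.001,0],0]], "grip": -0.6}}

```text
time: 22.45
position: [0.5117, -0.2169, 0.0449]
tool_rot: [3.127, -0.3, 0.0]
ft_force: [0.3, -0.5, 0.5]
grip_width: 0.789
```

Call:
{"name": "carry_out", "arguments": {"motion": [[[0,0,0.01],0],[[0,0,0.03],0],[[0,0,0.06],0],[[0,0,0.1],0],[[-0.02,-0.04,0.13],0],[[-0.03,-0.08,0.15],0],[[-0.04,-0.12,0.15],0],[[-0.05,-0.16,0.15],0],[[-0.05,-0.2,0.15],0],[[-0.05,-0.24,0.15],0],[[-0.05,-0.28,0.15],0],[[-0.05,-0.28,0.15],0],[[-0.05,-0.28,0.15],0]]}}

```text
time: 23.75
position: [0.4611, -0.4975, 0.1947]
tool_rot: [-3.126, 0.303, 0.0]
ft_force: [0.4, 0.8, -0.7]
grip_width: 0.804
```

```bash
python3 -c "
from h import *
s=get_state(); print(s['time'],s['position'],s['ft_force'])
im,K,T=grab('top','t8'); im2,K2,T2=grab('side','s8')
a=cv2.resize(im[155:255,425:505],None,fx=6,fy=6,interpolation=2);b=cv2.resize(im2[165:225,290:370],None,fx=4,fy=4,interpolation=2)
o=np.zeros((600,800,3),'uint8');o[:,:480]=a;o[:240,480:800]=b;cv2.imwrite('pics/c8.png',o)"; python3 gap.py t8
```

```text
23.75 [ 0.46109761 -0.49750299  0.19472926] [ 0.42186357  0.8083245  -0.7238177 ]
ang -11.482301922629643 gapA -0.0006356715523796819 gapB -0.00038649073537166956
bush px (np.float64(463.0), np.float64(191.0)) 1 [ 0.5884729  -0.20003892]
x gap to stop 0.0010312568290215315 bush to B y -0.0021566541004339017
```

View pics/c8.png

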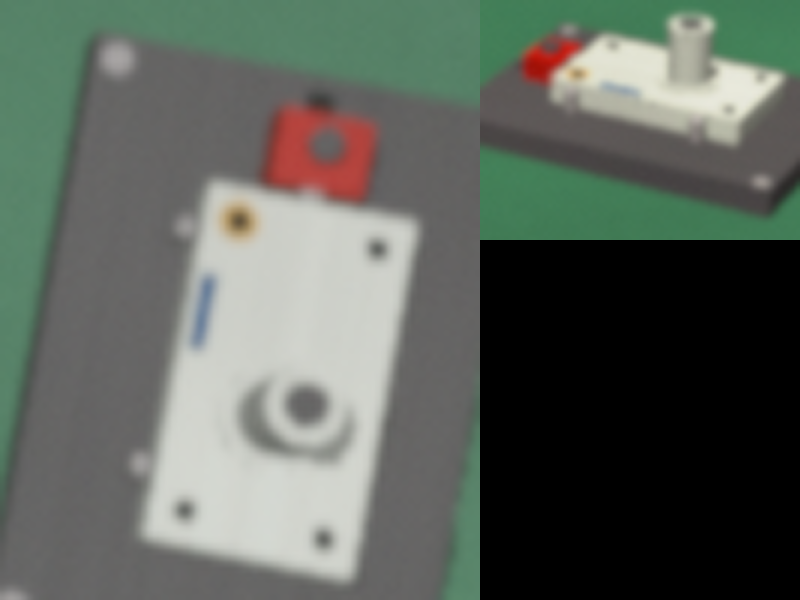

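The final picture shows the casting flat. Its left side touches the dowels at (186,226) and (141,463), and its bush end meets the button at (312,192). The bush is at the same pixel as under pressing, within 0.2 px. I'm handing in.

```bash
python3 -c "
from h import *
print(ticket.close_job())"
```

```text
the job is handed in; nothing more can be done
None
```

I gripped the aluminium casting by its boss, lifted it out of the tray and laid it flat on the fixture. I then slid it against both dowels and the end stop, pressed it home, let go and backed the arm off. The job was handed in at about 24 s of the 72 s allowed; it reports no verdict.

- **Pressing:** the wrist read about 16 N towards the stop and 11.6 N towards the dowels, with no movement. After allowing for friction I estimate 5–6 N on each dowel and 5–10 N on the stop. These are estimates, since I could not read the contact forces directly. No contact could have passed about 16 N.
- **After release:** the last picture shows the casting flat, with no visible gap at the dowels or the button.
    - **Dowels:** the measured gaps are -0.6 and -0.4 mm, which is zero within the camera's 2 mm calibration.
    - **Angle:** the casting is about 0.15° off the dowel line.
    - **Bush:** it stayed within about 0.5 mm of where it was under pressing.
- **Disagreement:** the script's gap to the end stop came out at about 1.0 mm. The bush mask behind it caught only one pixel, so I relied on the picture and on the casting not moving under the push.
- **Other parts:** the arm went near nothing else in the tray or on the bench. I did not check those parts in a final picture.

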